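Roll a cap strip home on a deep-well plate

TASK

A strip of caps has been laid along the deep-well plate's long edge nearest the robot, but still stands proud. Take the hand roller out of its holster, roll it along the strip with firm, even pressure until every cap is pressed fully home, without bearing down so hard that the plate cracks and without touching the plate or its nest with the gripper, then hang the roller back in its holster and leave the other things on the bench where they are.

Things in the scene. Friction and masses are not known exactly. Their poses are not given: they have to be found in the camera images.
- roller: Hand roller, black plastic and steel, 106 mm tall, wheel down, 210 g. Origin: lowest point of the wheel; z runs up the handle, x along the axle. The black rubber wheel, 32 mm in diameter and 22 mm wide, turns easily in a steel fork 32 mm wide along x, 14 mm along y, whose ends are 9 mm above the origin. A round finger guard, 52 mm in diameter, lies at heights 57 to 62 mm.
- roller_grip (a point): Middle of the roller's handle, 84 mm above the roller's origin, axes as the roller. The handle is a flat-sided bar from 62 to 106 mm, 26 mm along x, 18 mm along y. Gripped across the 18 mm (fingers closing along the roller's y) with the fingertips 1 to 4 mm over the guard, the guard takes the thrust and it rolls along the line on which the fingers close.
- wheel (a joint): Turning angle of the roller's wheel about its axle (the roller's x), rad, 0 at the start; it rolls 16 mm per rad. Rolling along the strip it presses on two caps at a time, so driving them home needs 18 to 24 N down in all; the plate cracks at 30 N.
- holster: White holster fixed to the bench: upright square tube, 52 mm outside, 40 mm inside, open at the top, on a 60 mm square foot. Origin: centre of its underside, z up. The fork and wheel of the roller (32 x 32 mm) have 4 mm to spare on every side when the roller is square to it (a half turn makes no difference).
- holster_rim (a point): Centre of the holster's mouth, 64 mm above the bench. The roller hangs in it wheel down, its guard resting on the rim: its origin is then on the holster's axis, 57 mm below the rim, 7 mm above the bench. At the start it hangs so, its axes parallel to the holster's.
- nest: Aluminium nest on suction feet, 112 mm (x) by 154 mm (y), holding a white 96-well deep-well plate (85 x 128 mm), fixed. Origin: centre of its underside on the bench. A strip of 12 joined caps, 8 mm wide, 9 mm from cap to cap, lies on the row of wells along the plate's -x long edge, running along y. The far row is already capped, the others are open.
- strip_mid (a point): Middle of the strip: the top of caps that are home, in a plate of nominal height, 57 mm above the bench; axes as the nest. Makes of plate differ: this one stands up to 4.5 mm higher or lower, and up to 2 degrees out of level along the strip; no reported pose shows this, it must be felt. The well deck is 2.5 mm below the tops of caps that are home; the plate's edge is 9 mm out from here.
- strip_first (a point): Centre of the top of the cap at the strip's -y end (cap 1) when fully home in a plate of nominal height. At the start the cap stands 3 to 4 mm higher, give or take the plate's own error.
- strip_last (a point): The same for the cap at the strip's +y end (cap 12), 99 mm from the first.
- cap1 (a joint): How far cap 1 of the strip (counted from the -y end) has been pressed down, m: 0 standing 4 mm proud, 0.004 fully home against a stop. It is a press fit: about 7 N straight down on that one cap moves it, less does not, and it stays where it is left.
- cap2 (a joint): How far cap 2 of the strip (counted from the -y end) has been pressed down, m: 0 standing 4 mm proud, 0.004 fully home against a stop. It is a press fit: about 7 N straight down on that one cap moves it, less does not, and it stays where it is left.
- cap3 (a joint): How far cap 3 of the strip (counted from the -y end) has been pressed down, m: 0 standing 4 mm proud, 0.004 fully home against a stop. It is a press fit: about 7 N straight down on that one cap moves it, less does not, and it stays where it is left.
- cap4 (a joint): How far cap 4 of the strip (counted from the -y end) has been pressed down, m: 0 standing 4 mm proud, 0.004 fully home against a stop. It is a press fit: about 7 N straight down on that one cap moves it, less does not, and it stays where it is left.
- cap5 (a joint): How far cap 5 of the strip (counted from the -y end) has been pressed down, m: 0 standing 4 mm proud, 0.004 fully home against a stop. It is a press fit: about 7 N straight down on that one cap moves it, less does not, and it stays where it is left.
- cap6 (a joint): How far cap 6 of the strip (counted from the -y end) has been pressed down, m: 0 standing 4 mm proud, 0.004 fully home against a stop. It is a press fit: about 7 N straight down on that one cap moves it, less does not, and it stays where it is left.
- cap7 (a joint): How far cap 7 of the strip (counted from the -y end) has been pressed down, m: 0 standing 4 mm proud, 0.004 fully home against a stop. It is a press fit: about 7 N straight down on that one cap moves it, less does not, and it stays where it is left.
- cap8 (a joint): How far cap 8 of the strip (counted from the -y end) has been pressed down, m: 0 standing 4 mm proud, 0.004 fully home against a stop. It is a press fit: about 7 N straight down on that one cap moves it, less does not, and it stays where it is left.
- cap9 (a joint): How far cap 9 of the strip (counted from the -y end) has been pressed down, m: 0 standing 4 mm proud, 0.004 fully home against a stop. It is a press fit: about 7 N straight down on that one cap moves it, less does not, and it stays where it is left.
- cap10 (a joint): How far cap 10 of the strip (counted from the -y end) has been pressed down, m: 0 standing 4 mm proud, 0.004 fully home against a stop. It is a press fit: about 7 N straight down on that one cap moves it, less does not, and it stays where it is left.
- cap11 (a joint): How far cap 11 of the strip (counted from the -y end) has been pressed down, m: 0 standing 4 mm proud, 0.004 fully home against a stop. It is a press fit: about 7 N straight down on that one cap moves it, less does not, and it stays where it is left.
- cap12 (a joint): How far cap 12 of the strip (counted from the -y end) has been pressed down, m: 0 standing 4 mm proud, 0.004 fully home against a stop. It is a press fit: about 7 N straight down on that one cap moves it, less does not, and it stays where it is left.
- tip_box: Bystander: dark pipette tip box with clear lid, 83 x 122 x 87 mm, 300 g, loose. Origin: centre of its underside.
- reagent_bottle: Bystander: white jar with blue cap, 52 mm in diameter, 105 mm tall, loose. Origin: centre of its underside.
- bench_timer: Bystander: small white timer lying flat, 72 x 62 x 18 mm, loose. Origin: centre of its underside.
There are look-alikes about, which are no part of the job. What is shaped like the holster but yellow is not meant.

How it is judged:
By the outcome, as a careful person would: the job done as asked, in the order asked, and still so for the second after the job is handed in, with the robot touching nothing.
It also fails if it takes over 62 s, if anything falls off the work surface, if the arm or the gripper's body presses on something with over 40 N, if the wrist force passes 120 N, or if a joint passes its speed limit or range.

ROBOT

A 7-joint arm with a two-finger parallel gripper is mounted at the origin on the work surface. World frame = base frame: x ahead of the robot, y to its left, z up, the work surface at z = 0. Lengths are in mm, angles in rad, forces in N, time in s.
With the tool pointing down it reaches from about 400 to 875 mm from the base axis. Payload 4.4 kg.
Tool frame: the origin (TCP) lies midway between the tips of the shut fingers; the grasp point (between the pads) lies ctrl.tcp_to_grasp behind it (ctrl.tcp_to_grasp is the distance from the TCP to the grasp point, in mm); z points along the fingers, y is the line along which they close (so a half turn about z gives the same grasp; the last joint's range is limited). The gripper opens to 85 mm and grips with 20 to 120 N. Pads are 22 mm wide; open, the fingers measure 114 mm over their backs; the gripper's body (76 mm by 85 mm) begins 54 mm behind the grasp point. The pads swing forward as they close: fully open they stand 13 mm farther back than shut.
Start: joints at [1.246, 0.628, 0.038, 1.517, -0.027, 0.996, -0.02], TCP at [166.376, -628.36, 231.313] pointing down, gripper open.
Joint ranges: [-3.06, 3.06], [-0.37, 2.12], [-1.25, 1.32], [0.18, 2.47], [-1.1, 4.24], [0.23, 1.98], [-2.94, 2.94]. Speed limits (rad/s): [2.57, 2.57, 3.14, 3.14, 3.14, 3.14, 3.14].

INTERFACE

Orientations are given as [roll, pitch, yaw] about the fixed x, y, z axes, in that order (R = Rz(yaw) Ry(pitch) Rx(roll)).
In Python, from cell import ctrl, get_image, get_calibration, workorder, boxes_of, place_of gives the robot as it stands.
- The arm moves only by the tool play_rows, never from a script. Its argument "series" is a list that holds one entry, the list of rows, each a list of 7 numbers: the shift along the world's x, y, z in cm, then the turn, a rotation vector about the world's x, y, z in degrees, then the closure, from 0 (fully open) to 1 (shut). A call has 1 to 20 rows; each row shifts and turns the commanded pose from where the row before left it; what a row does not reach is not made up. A row lasts 1/8 s, in which the tool goes at most 62.5 mm and 10.7 degrees, less where a joint would pass 70% of its speed; a pose out of reach is approached as far as the arm can. A call with a gripper value outside its range is refused whole. The fingers move at their own pace and stop on an object; the grip force is fixed at half the most. Time passes only in rows, so rows that do not move let the fingers close. It gives the time, the measured TCP pose, the force, the opening and the grip force at its end, in the units of the state.
- ctrl.read_state(): the state, without advancing time (a new reading comes with each control period).
- get_image(name): name is "scene" or "top" or "wrist"; returns (picture, depth): 420x560x3 uint8, red, green, blue; 420x560 float32, mm along the optical axis (not along the pixel's ray), 0 where there is no reading.
- get_calibration(name): a dict with "K" (3x3 intrinsics, pixels), "R" (3x3) and "t" (3): a world point X has camera coordinates R X + t; the wrist camera has in their place "mount" (4x4, takes a point from camera to tool coordinates, whose origin is the TCP and whose axes are the flange's). Camera axes: x right, y down, z forward; pixel columns grow to the right and rows downward; lengths in mm; the calibration is good to about 2 mm. A picture is of the moment at which its call begins: read the wrist's pose just before it. get_calibration takes no time and is no camera call.
- workorder.finish_job(): hands the job in; it is judged then, once.
Trained networks look in the newest picture that a camera, given by its name, has taken for a name from the list of things; names that differ only in an ending like _2 or _b are one class to them, and where a whole thing is asked for, a point or a joint stands for the part that bears it (a point fixed in the world has none). Each returns a list of dicts, best first, with "p" (0 to 1); they miss things now and then, are a little off and sometimes report something else, mostly with a low value. They report only what shows in the picture. A call takes as long as a camera call. They do not tell look-alikes from the thing itself.
- boxes_of(target, camera): "pixel" ([column, row] in pixels, amid what is visible of it).
- place_of(target, camera): "pixel" ([column, row] in pixels: a listed point, or the origin of a listed thing).
The state is a dict: "clock": time; "qpos": joint angles; "qd": joint speeds; "tau": joint torques, N m; "eef_pos": TCP position; "tool_rot": TCP orientation; "force": force on the tool from outside, world axes, zero at the start; "torque": the same for the moment, N m; "width": finger opening in mm; "gripper_force": force on a finger pad.
Only numpy, scipy, OpenCV 4.12 (cv2) and the standard library are available. Lean on these libraries where they do the work, as an engineer would, in place of code of your own. Each camera call takes 0.05 s, during which the arm holds its last target. There are 200 camera calls.

## Working session

There is one attempt and no reset: what is moved stays moved. The work goes in short steps, Python scripts to look and compute and a tool call to move; the robot and the scene stay as the last step left them, time stands still between calls to the robot, and variables do not carry over. Pictures are saved under pics/ and viewed, at most 10 in all, crops included, and the job is handed in when it is done.

Besides the shell and the picture viewer there is one more tool, called after "Request:" by a JSON object that holds its "name" and its "arguments". play_rows: Moves the arm, as the interface text tells. Its arguments: {"type":"object","properties":{"series":{"type":"array"}},"required":["series"]}

```bash
mkdir -p pics; ls; cat > h.py <<'E'
import numpy as np,cv2
from cell import ctrl,get_image,get_calibration,workorder,boxes_of,place_of
from scipy.spatial.transform import Rotation as Ro
def cam(n):
    c=get_calibration(n);K=np.array(c["K"])
    if "mount" in c:
        s=ctrl.read_state();T=np.eye(4);r=np.array(s["tool_rot"])
        T[:3,:3]=r if r.shape==(3,3) else Ro.from_euler('xyz',r).as_matrix()
        T[:3,3]=s["eef_pos"];M=T@np.array(c["mount"])
        return K,M[:3,:3],M[:3,3]
    R=np.array(c["R"]);return K,R.T,-R.T@np.array(c["t"])
def world(C,px,d=None,z=None):
    K,R,o=C;ray=R@np.linalg.solve(K,np.array([px[0],px[1],1.]))
    if z is not None: d=(z-o[2])/ray[2]
    return o+ray*d
def proj(C,X):
    K,R,o=C;p=K@(R.T@(np.array(X)-o));return p[:2]/p[2]
def cloud(C,D):
    K,R,o=C;v,u=np.mgrid[:D.shape[0],:D.shape[1]]
    P=np.stack([u,v,np.ones_like(u)],-1)@np.linalg.inv(K).T*D[...,None]
    return P@R.T+o
E
python3 - <<'E'
from h import *
print(ctrl.read_state(),ctrl.tcp_to_grasp)
np.set_printoptions(precision=1,suppress=True)
for n in("scene","top"):
    C=cam(n);I,D=get_image(n);cv2.imwrite(f"pics/{n}.png",I[...,::-1])
    P=cloud(C,D)
    for t,z in(("holster_rim",64),("roller",None),("roller_grip",91),("strip_mid",57),("strip_first",57),("strip_last",57),("nest",0)):
        for r in place_of(t,n)[:3]:
            u,v=np.array(r["pixel"]).round().astype(int)
            print(n,t,round(r["p"],2),np.array(r["pixel"]),"z-plane",world(C,r["pixel"],z=z) if z is not None else "", "depth",P[v,u] if 0<=v<420 and 0<=u<560 else "")
E
```

```text
pics
{'clock': 0.0, 'qpos': array([ 1.24624076,  0.62930175,  0.03845251,  1.51840586, -0.02700388,
        0.99631031, -0.01998808]), 'qd': array([ 0.00147957,  0.00028333, -0.0002535 , -0.00076898, -0.00042264,
       -0.00090737,  0.00139453]), 'tau': array([ 5.39496232e-04, -5.63404047e+01,  1.22623801e+00, -1.93441486e+01,
        1.08669096e-02,  1.03110331e-02, -2.11395326e-05]), 'eef_pos': array([ 166.17757909, -627.73066842,  230.40594244]), 'tool_rot': array([-3.13968583e+00,  2.67121744e-05,  2.58756005e-01]), 'force': array([-0.53639927,  0.03376101,  0.93454621]), 'torque': array([ 0.06945178, -0.03528825,  0.00349591]), 'gripper_force': 0.0, 'width': 85.53133073472559} 18.700000000000003
scene holster_rim 0.75 [335.1 307.5] z-plane [730.  212.5  64. ] depth [705.5 206.9  20. ]
scene holster_rim 0.62 [364.2 199.4] z-plane [443.8 173.8  64. ] depth [414.6 167.5  33.6]
scene holster_rim 0.55 [417.8 219.5] z-plane [451.3 297.7  64. ] depth [469.9 299.   83. ]
scene roller 0.9 [410.3 241. ] z-plane  depth [484.6 296.9  26.7]
scene roller 0.6 [419.3 222. ] z-plane  depth [469
[... 855 characters left out ...]
62.5 275.1  64. ] depth [462.3 274.4  70.4]
top roller 0.67 [138.1 276.7] z-plane  depth [463.8 287.2  66.7]
top roller 0.34 [273.5 250.9] z-plane  depth [522.4  19.3  54.8]
top strip_mid 0.74 [300.8 248.8] z-plane [528.2 -34.5  57. ] depth [527.7 -34.8  59.6]
top strip_mid 0.69 [374.8 171.4] z-plane [ 690.  -182.2   57. ] depth [ 683.5 -175.    99.4]
top strip_first 0.57 [323.4 248.5] z-plane [530.  -80.1  57. ] depth [530.8 -78.7  63.4]
top strip_last 0.75 [298.6 232.2] z-plane [561.5 -29.3  57. ] depth [562.1 -30.2  55.1]
top strip_last 0.62 [272.7 248.7] z-plane [526.9  22.1  57. ] depth [526.4  21.5  56. ]
top nest 0.88 [298.5 234.1] z-plane [560.6 -31.4   0. ] depth [557.7 -28.   60.8]
```

```bash
python3 - <<'E'
import cv2,numpy as np
a=cv2.imread("pics/scene.png");b=cv2.imread("pics/top.png")
cv2.imwrite("pics/both.png",np.vstack([cv2.resize(a,(800,600))[200:500],cv2.resize(b,(800,600))[200:500]]))
E
```

```text
(no output)
```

View pics/both.png

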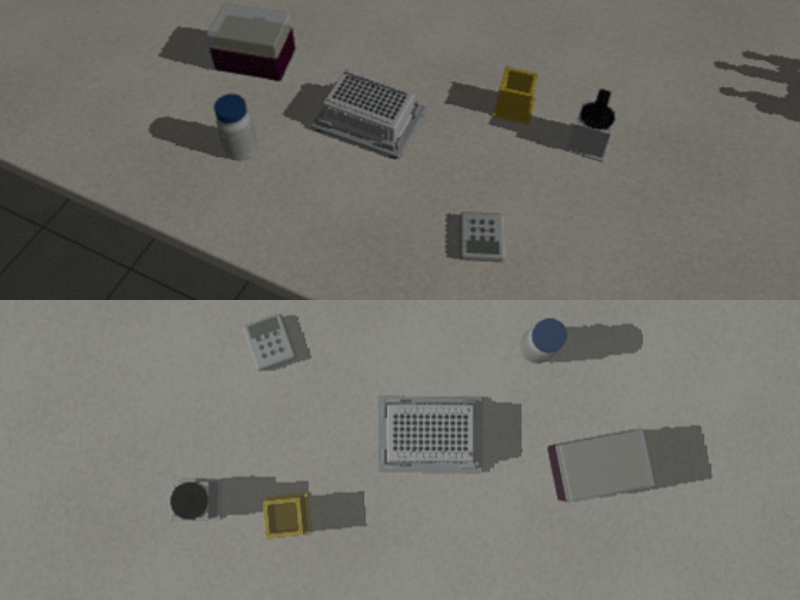

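Candidates for the holster: the white one with the roller in it (top ≈(132,281), scene ≈(418,222)) and an empty yellow one (top ≈(194,288), scene ≈(364,199)). The white one at about (455,300) fits the description. I'll confirm it with the wrist camera, and pass over the nest on the way to measure the strip.

Request:
{"name": "play_rows", "arguments": {"series": [[[2.6,4.3,0.5,0,0,-1.06,0],[2.6,4.3,0.5,0,0,-1.06,0],[2.6,4.3,0.5,0,0,-1.06,0],[2.6,4.3,0.5,0,0,-1.06,0],[2.6,4.3,0.5,0,0,-1.06,0],[2.6,4.3,0.5,0,0,-1.06,0],[2.6,4.3,0.5,0,0,-1.06,0],[2.6,4.3,0.5,0,0,-1.06,0],[2.6,4.3,0.5,0,0,-1.06,0],[2.6,4.3,0.5,0,0,-1.06,0],[2.6,4.3,0.5,0,0,-1.06,0],[2.6,4.3,0.5,0,0,-1.06,0],[2.0,4.3,0.5,0,0,-1.06,0],[2.0,4.3,0.5,0,0,-1.06,0],[0,0,0,0,0,0,0],[0,0,0,0,0,0,0]]]}}

```text
clock: 2.8
eef_pos: [518.0, -27.0, 301.2]
tool_rot: [3.141, 0.001, -0.0]
force: [-0.1, -0.3, 1.4]
width: 85.3
gripper_force: 0.0
```

```bash
python3 - <<'E'
from h import *
np.set_printoptions(precision=1,suppress=True)
s=ctrl.read_state();print(s["clock"],s["eef_pos"],s["tool_rot"]);print(get_calibration("wrist")["mount"])
n="wrist";C=cam(n);I,D=get_image(n);cv2.imwrite(f"pics/w1.png",I[...,::-1]);np.savez("w1.npz",I=I,D=D,K=C[0],R=C[1],o=C[2])
P=cloud(C,D)
for t,z in(("strip_mid",57),("strip_first",57),("strip_last",57),("nest",0)):
        for r in place_of(t,n)[:2]:
            u,v=np.array(r["pixel"]).round().astype(int)
            print(n,t,round(r["p"],2),np.array(r["pixel"]),"z-plane",world(C,r["pixel"],z=z), "depth",P[v,u] if 0<=v<420 and 0<=u<560 else "")
E
```

```text
2.8 [518.  -27.  301.2] [ 3.1  0.  -0. ]
[[  -0.    -1.    -0.3   66.6]
 [   1.    -0.    -0.     0.4]
 [   0.    -0.3    1.  -142.9]
 [   0.     0.     0.     1. ]]
wrist strip_mid 0.67 [282.5 171. ] z-plane [529.1 -36.5  57. ] depth [529.9 -35.7  62.8]
wrist strip_first 0.79 [322.4 170.7] z-plane [529.4 -86.   57. ] depth [530.5 -83.9  67.5]
wrist strip_last 0.84 [242.5 172.5] z-plane [527.2  13.2  57. ] depth [528.8  13.2  63.6]
wrist strip_last 0.58 [453.7 171.4] z-plane [ 528.3 -249.2   57. ] depth [ 533.1 -232.4   86.8]
wrist nest 0.85 [279.1 144.2] z-plane [558.3 -32.9   0. ] depth [562.  -32.   58.6]
```

View pics/w1.png

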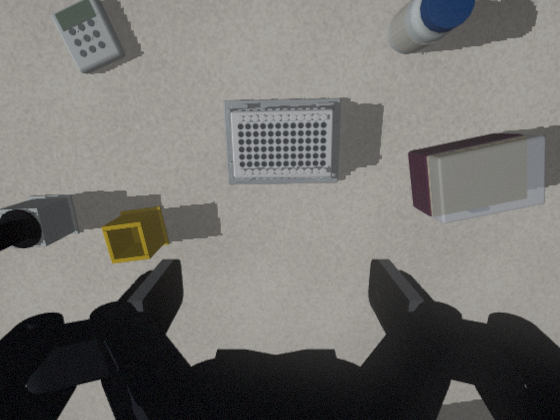

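```bash
python3 - <<'E'
from h import *
np.set_printoptions(precision=2,suppress=True)
f=np.load("w1.npz");C=(f["K"],f["R"],f["o"]);P=cloud(C,f["D"])
box=(P[...,0]>480)&(P[...,0]<640)&(P[...,1]>-130)&(P[...,1]<70)&(f["D"]>0)
for lo,hi in((50,80),(6,80)):
    Q=P[box&(P[...,2]>lo)&(P[...,2]<hi)]
    print(lo,len(Q),cv2.minAreaRect(Q[:,:2].astype(np.float32)),np.percentile(Q[:,2],[5,25,50,75,95]))
# well hole centroids
I=f["I"];g=I.mean(-1)[95:185,228:340]
m=((g<75)*255).astype(np.uint8)
n,l,st,ce=cv2.connectedComponentsWithStats(m)
print(n,np.median(g),np.percentile(g,[5,20,80]))
W=np.array([world(C,ce[i]+[228,95],z=55)[:2] for i in range(1,n) if 8<st[i,4]<60])
print(len(W),cv2.minAreaRect(W.astype(np.float32)))
for x0 in np.arange(500,620,3):
    s=W[(W[:,0]>=x0)&(W[:,0]<x0+3)]
    if len(s):print(x0,len(s),s[:,0].mean(),s[:,1].min(),s[:,1].max(), np.polyfit(s[:,1],s[:,0],1) if len(s)>3 else "")
cv2.imwrite("pics/w1c.png",cv2.resize(I[90:195,215:350,::-1],None,fx=5.6,fy=5.6,interpolation=cv2.INTER_CUBIC))
E
```

```text
50 6942 ((561.771484375, -35.38775634765625), (85.35112762451172, 123.10000610351562), 1.1418159008026123) [54.57 56.59 57.93 59.14 62.58]
6 9537 ((561.8031005859375, -36.85198974609375), (112.14691925048828, 154.50173950195312), 1.0199915170669556) [11.35 24.29 56.98 58.67 61.67]
75 131.0 [ 65.33  90.   156.67]
72 ((560.8937377929688, -35.44953155517578), (45.81684875488281, 100.12796783447266), 0.9870114326477051)
536 11 538.2512204112599 -76.55830234309428 14.221181175615829 [ -0.01 537.85]
539 1 539.1257685164143 -85.89596700375942 -85.89596700375942 
545 11 547.322287343044 -76.45606492278127 13.98103829917046 [ -0.02 546.81]
548 1 548.1087954883355 -85.68621677838968 -85.68621677838968 
554 10 556.2793616869766 -67.02063641243872 14.210851909556215 [ -0.01 555.9 ]
557 2 557.3885251830352 -85.44335579571919 -76.40570408692302 
563 10 565.3421056982428 -66.9988693864878 14.53659314401138 [ -0.02 564.92]
566 2 566.2568335562887 -84.96438206481297 -76.3454871827336 
572 8 574.252930371617 -48.36875437886221 14.525444594397559 [ -0.01 574.01]
575 4 575.2550601003152 -85.22120085003479 -58.033704360772745 [ -0.01 574.84]
581 8 583.2479232361375 -48.24570350988035 14.595180158514648 [ -0.02 582.93]
584 4 584.3569850552444 -84.85129015181685 -57.8493626087055 [ -0.02 582.92]
```

View pics/w1c.png

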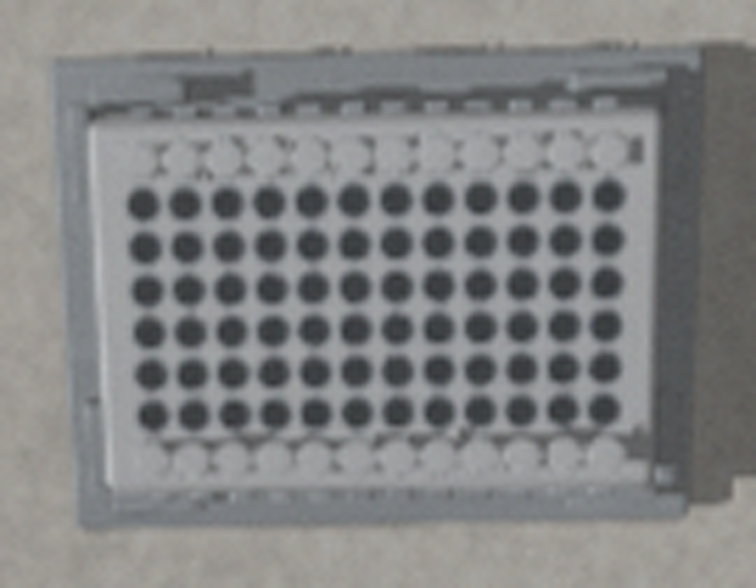

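Request:
{"name": "play_rows", "arguments": {"series": [[[-0.8,5,0,0,0,0,0],[-0.8,5,0,0,0,0,0],[-0.8,5,0,0,0,0,0],[-0.8,5,0,0,0,0,0],[-0.8,5,0,0,0,0,0],[-0.8,5,0,0,0,0,0],[-0.8,2.5,0,0,0,0,0],[0,0,0,0,0,0,0],[0,0,0,0,0,0,0]]]}}

```text
clock: 4.18
eef_pos: [463.1, 296.7, 301.2]
tool_rot: [3.14, -0.0, -0.002]
force: [1.1, -0.9, -0.6]
width: 85.6
gripper_force: 0.0
```

```bash
python3 - <<'E'
from h import *
np.set_printoptions(precision=2,suppress=True)
n="wrist";C=cam(n);print(ctrl.read_state()["eef_pos"]);I,D=get_image(n);cv2.imwrite(f"pics/w2.png",I[...,::-1]);np.savez("w2.npz",I=I,D=D,K=C[0],R=C[1],o=C[2])
P=cloud(C,D)
for t,z in(("roller_grip",91),("holster_rim",64),("holster",0),("roller",7)):
        for r in place_of(t,n)[:2]:
            print(t,round(r["p"],2),np.array(r["pixel"]),"z-plane",world(C,r["pixel"],z=z))
E
```

```text
[463.07 296.73 301.23]
roller_grip 0.62 [277.1 191.2] z-plane [455.84 294.05  91.  ]
holster_rim 0.58 [378.6 205.6] z-plane [431.32 166.31  64.  ]
holster 0.87 [273.3 179.9] z-plane [453.39 298.88   0.  ]
holster 0.87 [362.9 192.6] z-plane [434.35 168.88   0.  ]
roller 0.65 [274.5 179.3] z-plane [455.44 297.15   7.  ]
```

View pics/w2.png

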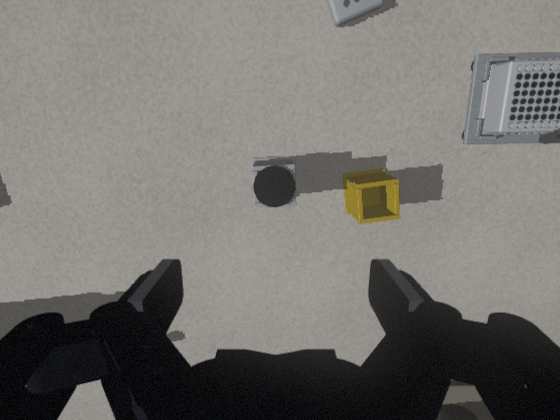

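```bash
python3 - <<'E'
from h import *
np.set_printoptions(precision=2,suppress=True)
f=np.load("w2.npz");C=(f["K"],f["R"],f["o"]);P=cloud(C,f["D"])
box=(abs(P[...,0]-456)<60)&(abs(P[...,1]-297)<60)&(f["D"]>0)
for lo,hi in((95,125),(50,80),(3,125),(2,20)):
    Q=P[box&(P[...,2]>lo)&(P[...,2]<hi)]
    if len(Q):print(lo,len(Q),cv2.minAreaRect(Q[:,:2].astype(np.float32)),Q.mean(0),np.percentile(Q[:,2],[5,50,95]))
I=f["I"][145:220,240:310].astype(float)
I=np.clip(I*(2.2),0,255)
I=255*(I/255)**0.5
a=cv2.resize(I[...,::-1].astype(np.uint8),None,fx=6,fy=6,interpolation=cv2.INTER_CUBIC)
d=P[145:220,240:310,2];d=cv2.applyColorMap(np.clip(d*2,0,255).astype(np.uint8),cv2.COLORMAP_JET)
d=cv2.resize(d,None,fx=5,fy=6,interpolation=cv2.INTER_NEAREST)
cv2.imwrite("pics/w2c.png",np.hstack([a,d]))
E
```

```text
95 413 ((457.5743103027344, 297.58172607421875), (26.702795028686523, 17.56957244873047), 0.3952657878398895) [459.11 297.54 111.96] [105.12 112.8  114.19]
50 1341 ((457.3780212402344, 297.5116271972656), (52.56378173828125, 51.943756103515625), 2.4754838943481445) [462.03 297.44  67.41] [62.58 68.75 70.41]
3 2078 ((459.32659912109375, 297.3609313964844), (56.368690490722656, 59.7470588684082), 2.707430601119995) [464.51 297.38  69.67] [  4.84  68.97 113.47]
2 281 ((455.89788818359375, 295.1357116699219), (118.87519836425781, 114.3712158203125), 1.7545098066329956) [476.2  295.99   4.81] [ 2.08  3.93 13.1 ]
```

View pics/w2c.png

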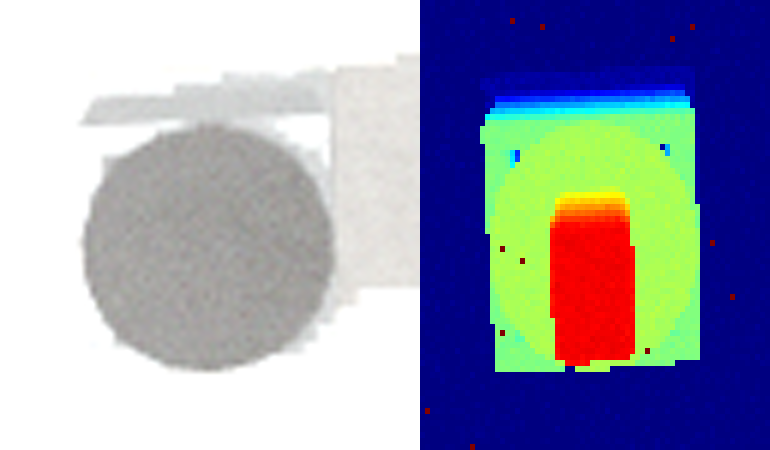

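The crop confirms it: a white tube with the black guard on its rim. The handle measures 26 mm along x and 18 mm along y, centred at (457.5, 297.5) with a yaw of about +2°. Moving down to grasp.

Request:
{"name": "play_rows", "arguments": {"series": [[[-0.28,0.04,-3.5,0,0,1,0],[-0.28,0.04,-3.5,0,0,1,0],[0,0,-3.5,0,0,0,0],[0,0,-3.5,0,0,0,0],[0,0,-3.5,0,0,0,0],[0,0,-2.5,0,0,0,0],[0,0,-2.0,0,0,0,0.3],[0,0,-0.97,0,0,0,0.4],[0,0,0,0,0,0,0.6],[0,0,0,0,0,0,0.8],[0,0,0,0,0,0,1],[0,0,0,0,0,0,1],[0,0,0,0,0,0,1],[0,0,0,0,0,0,1]]]}}

```text
clock: 6.18
eef_pos: [457.3, 299.6, 72.5]
tool_rot: [-3.141, -0.001, 0.035]
force: [-0.2, -0.9, 5.8]
width: 17.4
gripper_force: 59.1
```

Request:
{"name": "play_rows", "arguments": {"series": [[[0,0.2,0,0,0,0,1],[0,0,0.3,0,0,0,1],[0,0,0.3,0,0,0,1],[0,0,0,0,0,0,1],[0,0,0,0,0,0,1]]]}}

```text
clock: 6.8
eef_pos: [456.6, 301.5, 77.4]
tool_rot: [3.142, 0.0, 0.035]
force: [0.3, 0.6, -1.6]
width: 17.3
gripper_force: 58.4
```

```bash
python3 - <<'E'
from h import *
np.set_printoptions(precision=2,suppress=True)
for i in range(3):
    s=ctrl.read_state();print(s["clock"],s["eef_pos"],s["tool_rot"],s["force"],s["torque"],s["width"])
print([k for k in dir(ctrl) if k[0]!='_'])
E
```

```text
6.8 [456.58 301.51  77.45] [3.14 0.   0.03] [ 0.35  0.61 -1.62] [-0.    0.05 -0.04] 17.27417968893332
6.8 [456.58 301.51  77.45] [3.14 0.   0.03] [ 0.35  0.61 -1.62] [-0.    0.05 -0.04] 17.27417968893332
6.8 [456.58 301.51  77.45] [3.14 0.   0.03] [ 0.35  0.61 -1.62] [-0.    0.05 -0.04] 17.27417968893332
['MotionError', 'read_state', 'tcp_to_grasp']
```

Request:
{"name": "play_rows", "arguments": {"series": [[[0,-0.3,0,0,0,0,1],[0,0,0.5,0,0,0,1],[0,0,1.5,0,0,0,1],[0,0,3,0,0,0,1],[0,0,3,0,0,0,1],[0,0,3,0,0,0,1],[0.9,-3.5,1,0,0,-0.25,1],[0.9,-3.5,0,0,0,-0.25,1],[0.9,-3.5,0,0,0,-0.25,1],[0.9,-3.5,0,0,0,-0.25,1],[0.9,-3.5,0,0,0,0,1],[0.9,-3.5,0,0,0,0,1],[0.9,-3.5,0,0,0,0,1],[0.9,-3.5,0,0,0,0,1],[0,0,0,0,0,0,1],[0,0,0,0,0,0,1],[0,0,0,0,0,0,1]]]}}

```text
clock: 8.93
eef_pos: [528.6, 20.0, 198.0]
tool_rot: [-3.141, -0.0, 0.019]
force: [0.3, 0.2, -1.4]
width: 17.6
gripper_force: 59.0
```

```bash
python3 - <<'E'
from h import *
np.set_printoptions(precision=2,suppress=True)
s=ctrl.read_state();print(s["clock"],s["eef_pos"],s["tool_rot"],s["force"],s["width"])
C=cam("wrist");I,D=get_image("wrist");np.savez("w3.npz",I=I,D=D,K=C[0],R=C[1],o=C[2])
# caps nearest; project strip line & expected wheel
a=I.copy()
for X in((530.2,-84.9,61),(528.5,14.1,61)):
    p=proj(C,X);print(p);cv2.circle(a,tuple(int(v) for v in p),3,(255,0,0),1)
cv2.imwrite("pics/w3.png",a[...,::-1])
for t,z in(("strip_last",59),("strip_mid",59),("strip_first",59)):
  for r in place_of(t,"wrist")[:1]: print(t,r["p"],world(C,r["pixel"],z=z))
E
```

```text
8.925 [528.58  19.97 198.02] [-3.14 -0.    0.02] [ 0.25  0.2  -1.42] 17.595515444295675
[389.   200.18]
[281.44 199.99]
strip_last 0.95 [528.38  14.75  59.  ]
strip_mid 0.36 [529.66  12.55  59.  ]
strip_first 0.76 [529.62 -85.67  59.  ]
```

View pics/w3.png

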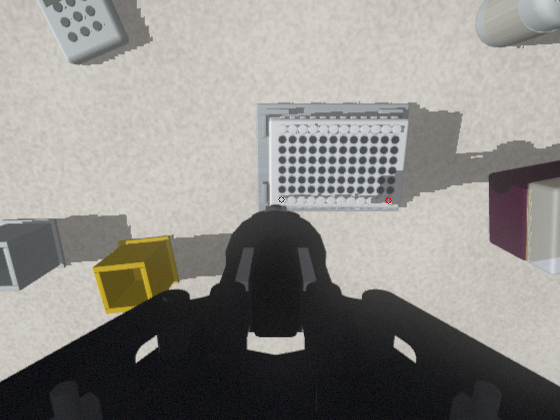

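Request:
{"name": "play_rows", "arguments": {"series": [[[0,-0.3,-2,0,0,0,1],[0,-0.2,-2,0,0,0,1],[0,0,-1.5,0,0,0,1],[0,0,-0.7,0,0,0,1],[0,0,-0.2,0,0,0,1],[0,0,-0.1,0,0,0,1],[0,0,-0.1,0,0,0,1],[0,0,0,0,0,0,1]]]}}

```text
clock: 10.12
eef_pos: [529.0, 13.4, 131.9]
tool_rot: [3.142, -0.001, 0.017]
force: [-1.2, -0.1, -2.2]
width: 16.9
gripper_force: 59.0
```

Request:
{"name": "play_rows", "arguments": {"series": [[[0,0,-0.1,0,0,0,1],[0,0,-0.1,0,0,0,1],[0,0,-0.1,0,0,0,1],[0,0,0,0,0,0,1]]]}}

```text
clock: 10.62
eef_pos: [528.7, 13.4, 128.5]
tool_rot: [3.142, 0.0, 0.017]
force: [0.2, 0.6, -1.1]
width: 17.3
gripper_force: 59.0
```

Request:
{"name": "play_rows", "arguments": {"series": [[[0,0,-0.1,0,0,0,1],[0,0,-0.1,0,0,0,1],[0,0,0,0,0,0,1]]]}}

```text
clock: 11.0
eef_pos: [528.9, 13.5, 127.1]
tool_rot: [3.142, -0.0, 0.017]
force: [-0.8, 0.8, 4.2]
width: 17.4
gripper_force: 59.9
```

Request:
{"name": "play_rows", "arguments": {"series": [[[0,0,-0.1,0,0,0,1],[0,0,-0.1,0,0,0,1],[0,0,0,0,0,0,1]]]}}

```text
clock: 11.38
eef_pos: [529.0, 14.3, 125.7]
tool_rot: [-3.141, -0.001, 0.018]
force: [-1.6, 0.7, 9.9]
width: 17.6
gripper_force: 60.8
```

Request:
{"name": "play_rows", "arguments": {"series": [[[0,0,-0.1,0,0,0,1],[0,0,-0.1,0,0,0,1],[0,0,0,0,0,0,1]]]}}

```text
clock: 11.75
eef_pos: [529.0, 14.5, 123.8]
tool_rot: [-3.141, -0.001, 0.018]
force: [-2.9, 1.7, 11.1]
width: 17.2
gripper_force: 60.9
```

Request:
{"name": "play_rows", "arguments": {"series": [[[0,0,-0.1,0,0,0,1],[0,0,0,0,0,0,1]]]}}

```text
clock: 12.0
eef_pos: [529.1, 14.5, 123.4]
tool_rot: [-3.141, -0.001, 0.018]
force: [-3.6, 1.2, 15.5]
width: 17.4
gripper_force: 61.8
```

Request:
{"name": "play_rows", "arguments": {"series": [[[0,-0.2,-0.03,0,0,0,1],[0,-0.25,0,0,0,0,1],[0.02,-0.25,0,0,0,0,1],[0,-0.25,0,0,0,0,1]]]}}

```text
clock: 12.5
eef_pos: [529.3, 7.6, 123.6]
tool_rot: [-3.138, -0.002, 0.019]
force: [-5.8, 7.4, 21.7]
width: 17.1
gripper_force: 62.0
```

Request:
{"name": "play_rows", "arguments": {"series": [[[0,-0.25,0.02,0,0,0,1],[0,-0.25,0,0,0,0,1],[0,-0.25,0,0,0,0,1]]]}}

```text
clock: 12.88
eef_pos: [529.7, -0.1, 123.9]
tool_rot: [-3.138, -0.003, 0.019]
force: [-4.4, 7.4, 20.2]
width: 17.6
gripper_force: 62.0
```

Request:
{"name": "play_rows", "arguments": {"series": [[[0,-0.25,0,0,0,0,1],[0,-0.25,0,0,0,0,1],[0,-0.25,0,0,0,0,1]]]}}

```text
clock: 13.25
eef_pos: [530.3, -8.6, 124.1]
tool_rot: [-3.139, -0.004, 0.018]
force: [-4.1, 6.0, 22.3]
width: 16.8
gripper_force: 62.2
```

Request:
{"name": "play_rows", "arguments": {"series": [[[-0.04,-0.25,0.02,0,0,0,1],[-0.04,-0.25,0,0,0,0,1],[-0.04,-0.25,0.01,0,0,0,1]]]}}

```text
clock: 13.62
eef_pos: [530.1, -16.3, 124.4]
tool_rot: [-3.139, -0.006, 0.019]
force: [-1.1, 3.1, 17.5]
width: 17.3
gripper_force: 61.8
```

Request:
{"name": "play_rows", "arguments": {"series": [[[-0.02,-0.25,0,0,0,0,1],[-0.02,-0.25,0,0,0,0,1],[-0.02,-0.25,0,0,0,0,1]]]}}

```text
clock: 14.0
eef_pos: [530.2, -23.0, 124.7]
tool_rot: [-3.139, -0.007, 0.019]
force: [-0.6, 4.9, 20.5]
width: 17.3
gripper_force: 62.2
```

Request:
{"name": "play_rows", "arguments": {"series": [[[-0.02,-0.25,0.01,0,0,0,1],[-0.02,-0.25,0.01,0,0,0,1],[-0.02,-0.25,0,0,0,0,1]]]}}

```text
clock: 14.38
eef_pos: [530.2, -30.3, 125.0]
tool_rot: [-3.138, -0.008, 0.019]
force: [-0.5, 5.8, 19.9]
width: 17.8
gripper_force: 61.7
```

Request:
{"name": "play_rows", "arguments": {"series": [[[-0.02,-0.25,0.01,0,0,0,1],[-0.02,-0.25,0.01,0,0,0,1],[-0.02,-0.25,0,0,0,0,1]]]}}

```text
clock: 14.75
eef_pos: [530.2, -37.2, 125.2]
tool_rot: [-3.138, -0.01, 0.019]
force: [-0.4, 7.1, 18.6]
width: 17.6
gripper_force: 61.7
```

Request:
{"name": "play_rows", "arguments": {"series": [[[-0.03,-0.25,0.01,0,0.1,0,1],[-0.03,-0.25,0,0,0.1,0,1],[-0.03,-0.25,0,0,0.1,0,1]]]}}

```text
clock: 15.12
eef_pos: [530.4, -45.1, 125.5]
tool_rot: [-3.138, -0.006, 0.019]
force: [1.4, 6.7, 17.6]
width: 17.1
gripper_force: 61.6
```

Request:
{"name": "play_rows", "arguments": {"series": [[[-0.02,-0.25,0,0,0,0,1],[-0.02,-0.25,0,0,0,0,1],[-0.02,-0.25,0,0,0,0,1]]]}}

```text
clock: 15.5
eef_pos: [530.4, -53.1, 125.7]
tool_rot: [-3.139, -0.008, 0.019]
force: [2.7, 7.0, 19.5]
width: 17.7
gripper_force: 61.7
```

Request:
{"name": "play_rows", "arguments": {"series": [[[0,-0.25,0.01,0,0,0,1],[0,-0.25,0.01,0,0,0,1],[0,-0.25,0,0,0,0,1]]]}}

```text
clock: 15.88
eef_pos: [530.4, -61.5, 125.9]
tool_rot: [-3.14, -0.008, 0.019]
force: [2.1, 2.0, 17.8]
width: 17.4
gripper_force: 61.8
```

Request:
{"name": "play_rows", "arguments": {"series": [[[0,-0.25,0,0,0,0,1],[0,-0.25,0,0,0,0,1],[0,-0.25,0,0,0,0,1]]]}}

```text
clock: 16.25
eef_pos: [530.5, -68.4, 126.2]
tool_rot: [-3.139, -0.008, 0.019]
force: [2.8, 4.7, 20.4]
width: 17.3
gripper_force: 62.2
```

Request:
{"name": "play_rows", "arguments": {"series": [[[0,-0.25,0.01,0,0,0,1],[0,-0.25,0.01,0,0,0,1],[0,-0.25,0,0,0,0,1]]]}}

```text
clock: 16.62
eef_pos: [530.5, -75.2, 126.4]
tool_rot: [-3.139, -0.008, 0.02]
force: [1.8, 6.3, 20.9]
width: 17.1
gripper_force: 62.2
```

Request:
{"name": "play_rows", "arguments": {"series": [[[0,-0.25,0.01,0,0,0,1],[0,-0.25,0,0,0,0,1],[0,-0.25,0,0,0,0,1]]]}}

```text
clock: 17.0
eef_pos: [530.6, -85.1, 126.6]
tool_rot: [-3.141, -0.008, 0.018]
force: [2.5, 2.6, 21.6]
width: 16.7
gripper_force: 62.2
```

Request:
{"name": "play_rows", "arguments": {"series": [[[0,0,0,0,0,0,1],[0,0.25,0,0,0,0,1],[0,0.25,-0.01,0,0,0,1],[0,0.25,-0.01,0,0,0,1]]]}}

```text
clock: 17.5
eef_pos: [530.5, -79.3, 126.4]
tool_rot: [3.14, -0.008, 0.017]
force: [2.7, -1.1, 21.3]
width: 17.4
gripper_force: 62.2
```

Request:
{"name": "play_rows", "arguments": {"series": [[[0,0.25,0,0,0,0,1],[0,0.25,-0.01,0,0,0,1],[0,0.25,-0.01,0,0,0,1],[0,0.25,0,0,0,0,1]]]}}

```text
clock: 18.0
eef_pos: [530.3, -69.2, 126.1]
tool_rot: [3.14, -0.008, 0.017]
force: [2.4, -1.7, 19.6]
width: 17.8
gripper_force: 62.1
```

Request:
{"name": "play_rows", "arguments": {"series": [[[0,0.25,-0.01,0,0,0,1],[0,0.25,-0.01,0,0,0,1],[0,0.25,-0.01,0,0,0,1],[0,0.25,-0.01,0,0,0,1]]]}}

```text
clock: 18.5
eef_pos: [530.2, -59.1, 125.7]
tool_rot: [3.14, -0.007, 0.017]
force: [0.9, -0.7, 21.2]
width: 17.2
gripper_force: 62.2
```

Request:
{"name": "play_rows", "arguments": {"series": [[[0,0.25,-0.01,0,0,0,1],[0,0.25,-0.01,0,0,0,1],[0,0.25,-0.01,0,0,0,1],[0,0.25,0,0,0,0,1]]]}}

```text
clock: 19.0
eef_pos: [530.0, -49.0, 125.4]
tool_rot: [3.141, -0.007, 0.017]
force: [0.9, -1.1, 19.2]
width: 17.1
gripper_force: 62.3
```

Request:
{"name": "play_rows", "arguments": {"series": [[[0,0.25,-0.01,0,0,0,1],[0,0.25,-0.01,0,0,0,1],[0,0.25,-0.01,0,0,0,1],[0,0.25,-0.01,0,0,0,1]]]}}

```text
clock: 19.5
eef_pos: [529.9, -38.9, 125.0]
tool_rot: [3.141, -0.007, 0.017]
force: [1.0, -0.7, 21.7]
width: 17.4
gripper_force: 62.3
```

Request:
{"name": "play_rows", "arguments": {"series": [[[0,0.25,-0.01,0,0,0,1],[0,0.25,-0.01,0,0,0,1],[0,0.25,-0.01,0,0,0,1],[0,0.25,0,0,0,0,1]]]}}

```text
clock: 20.0
eef_pos: [529.7, -28.8, 124.7]
tool_rot: [3.141, -0.007, 0.017]
force: [0.5, -0.7, 20.4]
width: 17.6
gripper_force: 62.4
```

Request:
{"name": "play_rows", "arguments": {"series": [[[0,0.25,-0.01,0,0,0,1],[0,0.25,-0.01,0,0,0,1],[0,0.25,-0.01,0,0,0,1],[0,0.25,-0.01,0,0,0,1]]]}}

```text
clock: 20.5
eef_pos: [529.6, -18.8, 124.3]
tool_rot: [3.141, -0.006, 0.017]
force: [1.6, -2.0, 22.8]
width: 17.2
gripper_force: 62.4
```

Request:
{"name": "play_rows", "arguments": {"series": [[[0,0.25,-0.01,0,0,0,1],[0,0.25,-0.01,0,0,0,1],[0,0.25,0,0,0,0,1],[0,0.25,0,0,0,0,1]]]}}

```text
clock: 21.0
eef_pos: [529.5, -8.7, 124.0]
tool_rot: [3.141, -0.006, 0.017]
force: [-0.4, -1.0, 21.7]
width: 17.4
gripper_force: 62.4
```

Request:
{"name": "play_rows", "arguments": {"series": [[[0,0.25,-0.01,0,0,0,1],[0,0.25,-0.01,0,0,0,1],[0,0.25,-0.01,0,0,0,1],[0,0.25,0,0,0,0,1]]]}}

```text
clock: 21.5
eef_pos: [529.3, 1.4, 123.6]
tool_rot: [3.141, -0.006, 0.017]
force: [0.1, -0.9, 22.0]
width: 17.8
gripper_force: 62.4
```

Request:
{"name": "play_rows", "arguments": {"series": [[[0,0.25,-0.01,0,0,0,1],[0,0.25,-0.01,0,0,0,1],[0,0.25,0,0,0,0,1],[0,0.25,-0.01,0,0,0,1],[0,0.25,0,0,0,0,1],[0,0,0,0,0,0,1]]]}}

```text
clock: 22.25
eef_pos: [529.1, 14.5, 123.2]
tool_rot: [-3.141, -0.005, 0.017]
force: [0.5, 1.0, 20.3]
width: 17.3
gripper_force: 62.2
```

Request:
{"name": "play_rows", "arguments": {"series": [[[0,0,1,0,0,0,1],[0,0,3,0,-0.1,0,1],[0,0,3,0,-0.1,0,1],[0,0,3,0,-0.1,0,1],[-2,4,0,0,0,0.2,1],[-2,4,0,0,0,0.2,1],[-2,4,0,0,0,0.2,1],[-2,4,0,0,0,0.2,1],[-2,4,0,0,0,0.2,1],[0,0,0,0,0,0,1],[0,0,0,0,0,0,1],[0,0,0,0,0,0,1],[0,0,0,0,0,0,1]]]}}

```text
clock: 23.88
eef_pos: [424.9, 212.9, 219.7]
tool_rot: [3.141, 0.0, 0.033]
force: [0.4, -0.4, -1.9]
width: 17.5
gripper_force: 59.2
```

```bash
python3 - <<'E'
from h import *
np.set_printoptions(precision=2,suppress=True)
s=ctrl.read_state();print(s["clock"],s["eef_pos"],s["tool_rot"],s["force"],s["width"])
C=cam("wrist");I,D=get_image("wrist");np.savez("w4.npz",I=I,D=D,K=C[0],R=C[1],o=C[2]);P=cloud(C,D)
for r in place_of("holster_rim","wrist")[:3]: print(r["p"],r["pixel"],world(C,r["pixel"],z=64))
# rim points
box=(abs(P[...,0]-457)<40)&(abs(P[...,1]-298)<40)&(D>0)
m=box&(abs(P[...,2]-63)<5);Q=P[m].astype(np.float32)
print(len(Q),cv2.minAreaRect(Q[:,:2]),np.percentile(Q[:,2],[10,50,90]))
p=proj(C,(457,298,64)).astype(int);print(p)
# strip heights + cap state
L=np.array([-0.0175,1]);
c=I[max(0,p[1]-70):p[1]+70,max(0,p[0]-70):p[0]+70,::-1]
dm=np.clip(P[max(0,p[1]-70):p[1]+70,max(0,p[0]-70):p[0]+70,2]*3,0,255).astype(np.uint8)
dm=cv2.applyColorMap(dm,2)
cv2.imwrite("pics/w4.png",np.hstack([cv2.resize(x,(400,400),interpolation=cv2.INTER_NEAREST) for x in(c,dm)]))
E
```

```text
23.875 [424.94 212.86 219.73] [3.14 0.   0.03] [ 0.38 -0.42 -1.86] 17.50077207508803
0.84 [324.1, 186.8] [434.91 165.39  64.  ]
0.82 [186.1, 161.8] [454.83 298.26  64.  ]Traceback (most recent call last):
  File "<stdin>", line 9, in <module>
cv2.error: OpenCV(4.12.0) /io/opencv/modules/imgproc/src/convhull.cpp:143: error: (-215:Assertion failed) total >= 0 && (depth == CV_32F || depth == CV_32S) in function 'convexHull'
```

```bash
python3 - <<'E'
from h import *
np.set_printoptions(precision=1,suppress=True)
f=np.load("w4.npz");C=(f["K"],f["R"],f["o"]);D=f["D"];I=f["I"];P=cloud(C,D)
print(proj(C,(457,298,64)))
box=(abs(P[...,0]-457)<50)&(abs(P[...,1]-298)<50)&(D>0)
print(box.sum(),np.percentile(P[box][:,2],[1,20,50,80,99]) if box.sum() else "",D[162,186],P[140:190:8,186,2],P[162,140:230:8,2])
u,v=186,162
c=I[v-60:v+60,u-60:u+60,::-1];dm=cv2.applyColorMap(np.clip(P[v-60:v+60,u-60:u+60,2]*3,0,255).astype(np.uint8),2)
cv2.imwrite("pics/w4.png",np.hstack([cv2.resize(x,(400,400),interpolation=cv2.INTER_NEAREST) for x in(c,dm)]))
E
```

```text
[186.3 159.5]
20297 [ -1.    3.6 287.2 303.2 312.8] 355.62863 [ 4.4  4.1  4.6  4.2 10.5 64.3  1.2] [-0.9  0.1 -0.3 63.7 46.5 20.5  4.7  6.3  2.6 64.2 33.7  2.2]
```

View pics/w4.png

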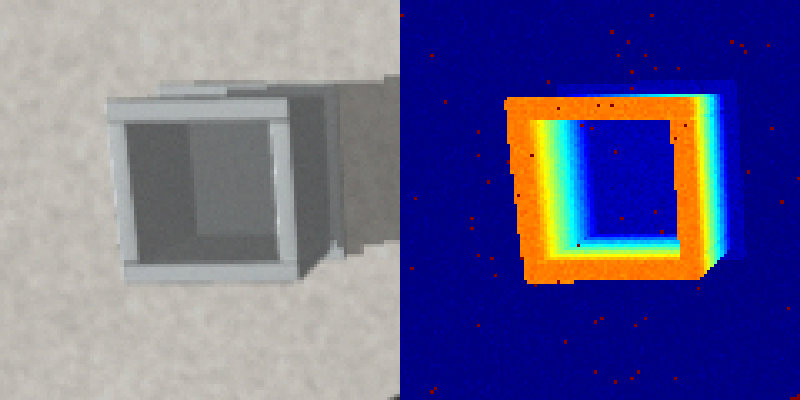

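```bash
python3 - <<'E'
from h import *
np.set_printoptions(precision=2,suppress=True)
f=np.load("w4.npz");C=(f["K"],f["R"],f["o"]);D=f["D"];P=cloud(C,D)
m=np.zeros(D.shape,bool);m[125:192,150:222]=1
m&=abs(P[...,2]-64)<2.5
m=cv2.morphologyEx(m.astype(np.uint8),cv2.MORPH_OPEN,np.ones((3,3)))
Q=P[m>0];A=np.ascontiguousarray(Q[:,:2],dtype=np.float32)
print(len(A),Q.mean(0),cv2.minAreaRect(A))
# edge fits: outer corners in pixels from crop
for name,a in(("outer",[(107,97),(288,97),(299,280),(125,280)]),("inner",[(125,121),(272,121),(280,262),(132,262)])):
    W=np.array([world(C,(126+x*0.3,102+y*0.3),z=64)[:2] for x,y in a]);print(name,W.mean(0),W.tolist())
    d=[np.degrees(np.arctan2(*(W[j]-W[k])[::-1])) for j,k in((0,3),(1,2))];e=[np.degrees(np.arctan2(*(W[j]-W[k])[::-1]))-90 for j,k in((0,1),(3,2))];print(d,e)
E
```

```text
1267 [458.6  297.64  64.08] ((457.3153381347656, 297.4034423828125), (52.25307846069336, 52.142494201660156), 2.3394625186920166)
outer [457.34 296.85] [[482.33502830545314, 322.93475777576725], [483.9352169971994, 272.6647597400086], [432.3539158212712, 270.58562679536476], [430.74535827695956, 321.2041487342342]]
[np.float64(1.921303724445482), np.float64(2.308221922540497)] [np.float64(1.8232169085242589), np.float64(1.8201352003711548)]
inner [456.71 297.61] [[475.9760599354562, 318.34744114741716], [477.28314733836186, 277.27648314377103], [437.478582181992, 275.98742673293765], [436.11650588141464, 318.84216478931853]]
[np.float64(-0.7110998096262301), np.float64(1.8548547918806118)] [np.float64(1.8228287491915012), np.float64(1.8204512243790987)]
```

```bash
python3 - <<'E'
from h import *
np.set_printoptions(precision=4,suppress=True)
f=np.load("w4.npz");C=(f["K"],f["R"],f["o"]);D=f["D"];P=cloud(C,D)
X=P-np.array([424.94,212.86,219.73]);r=np.hypot(X[...,0],X[...,1])
m=(r<29)&(abs(X[...,2]+3)<6)&(D>0)&(X[...,0]>14);Q=X[m];print(len(Q))
c,res,_,_=np.linalg.lstsq(np.c_[Q[:,:2],np.ones(len(Q))],Q[:,2],rcond=None);print(c,np.std(Q[:,2]-np.c_[Q[:,:2],np.ones(len(Q))]@c))
A=np.ascontiguousarray(Q[:,:2],dtype=np.float32);print(A.min(0),A.max(0))
h=(r<20)&(X[...,2]>28)&(X[...,2]<48)&(D>0);H=X[h]
if len(H):print(len(H),H.min(0),H.max(0))
E
```

```text
1578
[-0.0602 -0.0031 -2.2586] 0.8178774256336291
[ 14.0052 -22.2793] [26.1915 20.9913]
4876 [-12.3485 -18.5406  28.024 ] [13.8477 18.9316 47.9943]
```

Request:
{"name": "play_rows", "arguments": {"series": [[[0.8,2.1,0,0,0,0,1],[0.8,2.1,0,0,0,0,1],[0.8,2.1,0,0,0,0,1],[0.8,2.1,0,0,0,0,1],[0,0,-1.5,0,0,0,1],[0,0,-1.5,0,0,0,1],[0,0,-1.5,0,0,0,1],[0,0,0,0,0,0,1],[0,0,0,0,0,0,1],[0,0,0,0,0,0,1],[0,0,0,0,0,0,1]]]}}

```text
clock: 25.35
eef_pos: [456.7, 298.1, 175.3]
tool_rot: [-3.141, -0.001, 0.035]
force: [-0.4, -0.4, -2.4]
width: 17.4
gripper_force: 59.2
```

```bash
python3 - <<'E'
from h import *
np.set_printoptions(precision=4,suppress=True)
f=np.load("w4.npz");C=(f["K"],f["R"],f["o"]);D=f["D"];P=cloud(C,D)
X=P-np.array([424.94,212.86,219.73]);r=np.hypot(X[...,0],X[...,1])
for lo,hi in((15,20),(17,22),(19,24)):
    m=(r<24.5)&(abs(X[...,2]+3)<4)&(D>0)&(X[...,0]>lo)&(X[...,0]<hi);Q=X[m]
    print(lo,hi,len(Q),np.median(Q[:,2]),Q[:,2].std())
m=(r<24.5)&(abs(X[...,2]+3)<2.5)&(D>0)&(X[...,0]>15);Q=X[m];print(np.polyfit(Q[:,0],Q[:,2],1))
h=(r<20)&(X[...,2]>35)&(X[...,2]<48)&(abs(X[...,1])<9)&(D>0);H=X[h];print(len(H),np.percentile(H[:,2],[5,50,95]),np.polyfit(H[:,0],H[:,2],1),np.percentile(H[:,0],[0,1,99,100]))
I,D=get_image("scene");C=cam("scene");p=proj(C,(457,298,130)).astype(int);print(p)
cv2.imwrite("pics/s5.png",cv2.resize(I[p[1]-60:p[1]+60,p[0]-70:p[0]+70,::-1],(700,600),interpolation=cv2.INTER_CUBIC))
E
```

```text
15 20 664 -3.1706038803576178 0.5800438256399565
17 22 580 -3.209305145153948 0.5905728051991307
19 24 463 -3.215159161494256 0.6125376134303796
[-0.0035 -3.1409]
3023 [37.2762 40.4947 41.5592] [-0.0569 40.2924] [-12.3485 -11.5421  13.4453  13.8283]
[423 200]
```

View pics/s5.png

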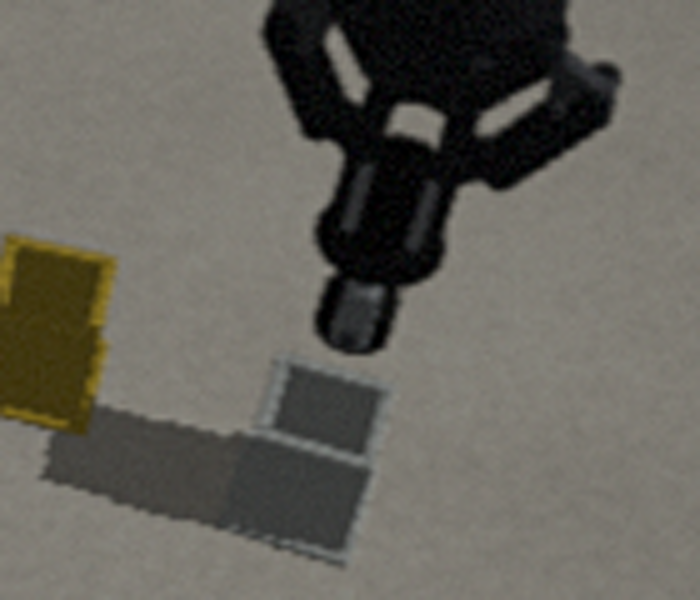

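Request:
{"name": "play_rows", "arguments": {"series": [[[0,-0.07,-1.5,0,0,0,1],[0,0,-2,0,0,0,1],[0,0,-1,0,0,0,1],[0,0,-1,0,0,0,1],[0,0,-1,0,0,0,1],[0,0,0,0,0,0,1]]]}}

```text
clock: 26.15
eef_pos: [456.1, 297.0, 109.1]
tool_rot: [3.141, 0.001, 0.035]
force: [-1.3, -0.2, -1.8]
width: 17.4
gripper_force: 59.3
```

Inside the mouth, with no contact so far.

Request:
{"name": "play_rows", "arguments": {"series": [[[0.06,0.03,-0.7,0,0,0,1],[0,0,-1,0,0,0,1],[0,0,-1,0,0,0,1],[0,0,-0.5,0,0,0,1],[0,0,-0.2,0,0,0,1],[0,0,0,0,0,0,1],[0,0,0,0,0,0,1]]]}}

```text
clock: 27.02
eef_pos: [457.3, 297.7, 76.1]
tool_rot: [-3.141, -0.001, 0.035]
force: [-0.5, 0.7, -2.0]
width: 17.6
gripper_force: 59.3
```

Request:
{"name": "play_rows", "arguments": {"series": [[[0,0,-0.2,0,0,0,1],[0,0,-0.15,0,0,0,1],[0,0,-0.05,0,0,0,1],[0,0,0,0,0,0,1],[0,0,0,0,0,0,1]]]}}

```text
clock: 27.65
eef_pos: [457.1, 297.5, 72.5]
tool_rot: [-3.142, -0.0, 0.035]
force: [-2.1, -0.3, 5.6]
width: 17.2
gripper_force: 60.4
```

Request:
{"name": "play_rows", "arguments": {"series": [[[0,0,0,0,0,0,0.6],[0,0,0,0,0,0,0.3],[0,0,0,0,0,0,0],[0,0,0,0,0,0,0],[0,0,0,0,0,0,0],[0,0,0.5,0,0,0,0],[0,0,2,0,0,0,0],[0,0,3,0,0,0,0],[0,0,4,0,0,0,0],[0,0,4,0,0,0,0],[0,0,4,0,0,0,0],[0,0,4,0,0,0,0],[0,0,0,0,0,0,0],[0,0,0,0,0,0,0]]]}}

```text
clock: 29.4
eef_pos: [456.7, 297.1, 286.6]
tool_rot: [3.141, 0.0, 0.035]
force: [-0.5, -0.9, -1.2]
width: 85.5
gripper_force: 0.0
```

```bash
python3 - <<'E'
from h import *
np.set_printoptions(precision=2,suppress=True)
s=ctrl.read_state();print(s["clock"],s["eef_pos"],s["force"])
C=cam("wrist");I,D=get_image("wrist");P=cloud(C,D)
box=(abs(P[...,0]-457)<35)&(abs(P[...,1]-297)<35)&(D>0)
for lo,hi in((95,125),(55,80)):
    Q=P[box&(P[...,2]>lo)&(P[...,2]<hi)];print(len(Q),cv2.minAreaRect(np.ascontiguousarray(Q[:,:2],dtype=np.float32)),np.percentile(Q[:,2],[5,50,95]))
# strip: heights along top camera
I,D=get_image("top");C=cam("top")
I2,D2=get_image("scene");
cv2.imwrite("pics/end.png",np.vstack([cv2.resize(a[...,::-1],(800,600))[200:500] for a in(I2,I)]))
E
```

```text
29.4 [456.66 297.15 286.58] [-0.51 -0.88 -1.2 ]
445 ((457.85302734375, 297.1826477050781), (25.476978302001953, 17.03408432006836), 1.8067594766616821) [104.34 112.83 114.26]
1431 ((457.6377258300781, 297.44610595703125), (51.85893630981445, 52.1926155090332), 2.3915703296661377) [63.08 68.8  70.44]
```

View pics/end.png

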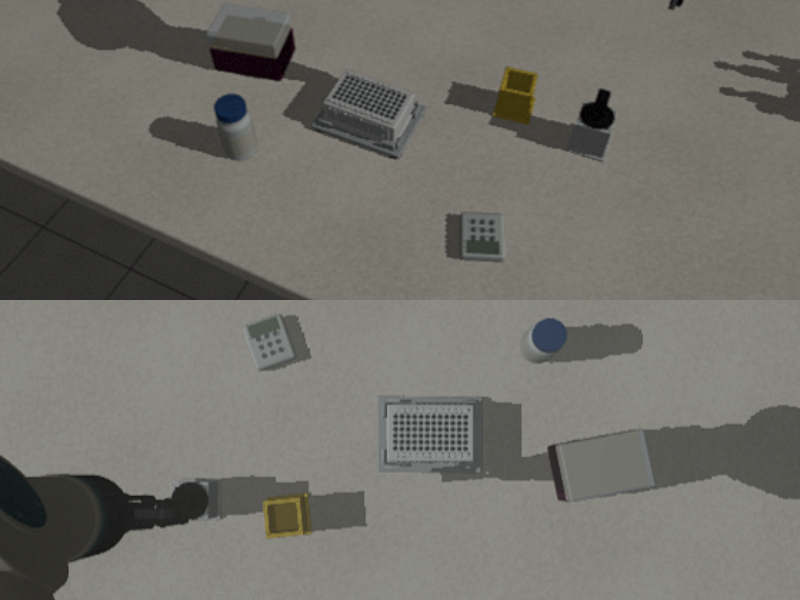

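The roller hangs in the white holster at (457.7, 297.4) with its handle top at z ≈ 113, the same as at the start. The other things haven't moved. On the return pass the wheel followed a straight slope at 20–24 N, so the caps are home. Handing in.

```bash
python3 -c "
from cell import workorder
print(workorder.finish_job())"
```

```text
the job is handed in; nothing more can be done
None
```

I rolled the strip both ways at about 17–24 N, and the wheel's steady straight run on the return pass says all 12 caps are home. The roller is back in its white holster, nothing else moved, and I handed the job in at about 29 s, but no verdict came back.

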